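Clear the waste off the hardware shop counter

ROBOT

A 6-joint arm with a two-finger parallel gripper is mounted at the origin on the work surface. World frame = base frame: x ahead of the robot, y to its left, z up, the work surface at z = 0. Lengths are in m, angles in degrees, forces in N, time in s.
With the tool pointing down it reaches from about 0.4 to 0.825 m from the base axis. Payload 7 kg.
Tool frame: the origin (TCP) lies at the very end of the fingers, on their centre line; the grasp point (between the pads) lies 19 mm behind it; x points along the fingers, z is the direction in which the jaws open and shut, and the axes are right-handed (so a half turn about x gives the same grasp; the last joint's range is limited). The gripper opens to 88 mm and grips with 3 to 60 N. Pads are 19 mm wide; open, the fingers measure 130 mm over their backs; the gripper's body (78 mm by 193 mm) begins 47 mm behind the grasp point.
Start: joints at [-49.956, 20.546, 0.682, 0, -70.136, -16.507], TCP at [0.27, -0.619, 0.227] pointing down, gripper open.
Joint ranges: [-176.03, 176.03], [-82.01, 121.73], [-58.28, 71.71], [-173.87, 95.51], [-174.79, -0.11], [-173.66, 173.66]. Speed limits (degrees/s): [136.94, 136.94, 172.46, 180, 180, 180].

INTERFACE

Orientations are given as [roll, pitch, yaw] about the fixed x, y, z axes, in that order (R = Rz(yaw) Ry(pitch) Rx(roll)).
In Python, from plant import sensors, cams, workorder gives the robot as it stands. The module is installed in compiled form; this text tells all that it offers.
- The arm moves only by the shell command python3 -m handwheel 'ROWS' [OPENING] [FORCE]. ROWS is JSON, one flat list of numbers, 4 for each row, row after row: the shift along the tool's x, y, z in cm, then the turn about the tool's x in degrees. A call has exactly 10 rows; each row is the pose to reach, as a shift and turn from the pose commanded when the call began, along the tool's axes at that moment; what a row does not reach only later rows make up. A row lasts 1/8 s, in which the tool goes at most 62.5 mm and 10.7 degrees, less where a joint would pass 70% of its speed; a pose out of reach is approached as far as the arm can. A call with a gripper value outside its range is refused whole. OPENING is the finger opening in cm, from 0 to 8.76, set as the call begins (- or left out, the last holds). The fingers move at their own pace and stop on an object; FORCE is the grip in N (left out, the last holds). Time passes only in rows, so rows that repeat a pose let the fingers close, or fill a call up. It gives the time, the measured TCP pose, the force and the opening at its end, in the units of the state.
- sensors.get_state(): the state, without advancing time (a new reading comes with each control period).
- cams.capture(name): name is "scene" or "side" or "wrist"; returns a dict with "image" (384x512x3 uint8, red, green, blue), "fov_y" (degrees; the focal length in pixels is half the picture's height over the tangent of half this angle, whatever the lens; pixels are square), "cx", "cy" (the principal point, pixels), "D" ([k1, k2, p1, p2, k3] as OpenCV has them; the pictures are not rectified), "xyz" and "rotation" of the camera in the world. Camera axes: x right, y down, z forward; pixel columns grow to the right and rows downward; lengths in m; the calibration is good to about 2 mm. A picture is of the moment at which its call begins. There is no depth.
- workorder.close_job(): hands the job in, once; it reports no verdict.
The state is a dict: "time_s": time; "joints": joint angles; "qd": joint speeds; "joint_torque": joint torques, N m; "tcp_pos": TCP position; "eef_rot": TCP orientation; "contact_force": force on the tool from outside, world axes, zero at the start; "moment": the same for the moment, N m; "gripper_width": finger opening in m.
Only numpy, scipy, OpenCV 4.12 (cv2) and the standard library are available. Lean on these libraries where they do the work, as an engineer would, in place of code of your own. Each camera call takes 0.05 s, during which the arm holds its last target.

TASK

Clear the waste off the shop counter: put the crumpled paper ball and the wooden batten offcut into the black waste bin, not into the clear bin of screws. Leave the white ceramic knob standing where it is; it is for sale.

Things in the scene. Friction and masses are not known exactly. Their poses are not given: they have to be found in the camera images.
- paper_ball_center (a point): Centre of a crumpled ball of white packing paper, stiff, light (about 15 g), about 52 mm across and 48 mm high, resting on a small flattened side on the counter; this point is 24 mm above its underside. It can be gripped across any direction.
- offcut_center (a point): Centre of a loose wooden batten offcut lying on the counter, 70 mm long (its x axis), 26 mm wide (its y axis) and 26 mm high, about 30 g, brown wood; the last 23 mm at the +x end are cut down to half the height (13 mm). This point is midway along the length and width, 13 mm above the underside.
- waste_bin_floor (a point): Centre of the inner floor of the black waste bin with a grey rim: an open-topped square box, 170 x 170 mm outside and 90 mm high, walls and floor 5 mm thick (160 x 160 mm inside), with a few wood shavings at the bottom; it is fixed to the counter. This point is 5 mm above the counter, 85 mm below the rim; z is up, x and y run along the sides. A clear plastic bin of the same size, half full of brass screws, stands on the other side of the counter and is not for waste.
- knob_center (a point): Centre of a white ceramic cabinet knob on a brass foot, for sale, loose, standing upright on the counter: 34 mm in diameter, 33 mm high; this point is 17 mm above its underside, z up its axis.

How it is judged:
By the outcome, as a careful person would: the job done as asked, in the order asked, and still so for the second after the job is handed in, with the robot touching nothing.
It also fails if it takes over 58 s, if anything falls off the work surface, if the arm or the gripper's body presses on something with over 40 N, if the wrist force passes 120 N, or if a joint passes its speed limit or range.

## Working session

There is one attempt and no reset: what is moved stays moved. The work goes in short steps, Python scripts to look and compute and a shell command to move; the robot and the scene stay as the last step left them, time stands still between calls to the robot, and variables do not carry over. Pictures are saved under pics/ and viewed, and the job is handed in when it is done.

```bash
mkdir -p pics; cat > h.py <<'E'
import numpy as np, cv2
from plant import sensors, cams, workorder
def K(c):
    f=192/np.tan(np.radians(c["fov_y"])/2); return np.array([[f,0,c["cx"]],[0,f,c["cy"]],[0,0,1.]])
def snap(n,fn):
    c=cams.capture(n); cv2.imwrite(f"pics/{fn}.png",c["image"][:,:,::-1]); np.save(f"pics/{fn}.npy",c,allow_pickle=True); return c
def load(fn): return np.load(f"pics/{fn}.npy",allow_pickle=True).item()
def ray(c,p):
    u=cv2.undistortPoints(np.array(p,float).reshape(-1,1,2),K(c),np.array(c["D"],float)).reshape(-1,2)
    d=np.c_[u,np.ones(len(u))]@np.array(c["rotation"]).T
    return np.array(c["xyz"]),d
def plane(c,p,z):
    o,d=ray(c,p); return o+d*((z-o[2])/d[:,2])[:,None]
def proj(c,P):
    R=np.array(c["rotation"]); t=-R.T@np.array(c["xyz"])
    return cv2.projectPoints(np.array(P,float).reshape(-1,1,3),cv2.Rodrigues(R.T)[0],t,K(c),np.array(c["D"],float))[0].reshape(-1,2)
E
python3 - <<'E'
from h import *
for n in("scene","side","wrist"):
    c=snap(n,n+"0"); print(n,c["fov_y"],c["cx"],c["cy"],c["D"],c["xyz"],np.round(c["rotation"],3).tolist())
print(sensors.get_state())
E
```

```text
scene 44.25096306962646 251.14426894868316 192.8086739849039 [-0.09203035  0.          0.          0.          0.        ] [1.50719184 0.08604308 0.75185389] [-126.324, -0.767, 96.64]
side 47.334375164518946 248.7247376531356 189.7048193125295 [0.05391942 0.         0.         0.         0.        ] [0.42358241 0.88512127 0.56589862] [-120.591, 0.497, -170.575]
wrist 59.40396981548721 250.2060678560986 191.8108968254798 [-0.01709676  0.          0.          0.          0.        ] [ 0.20187353 -0.64797062  0.38423983] [164.475, -0.116, 113.554]
{'time_s': 0.15, 'joints': array([-4.99550926e+01,  2.05830297e+01,  6.48156466e-01, -1.33309617e-02,
       -7.01344530e+01, -1.65077865e+01]), 'qd': array([ 0.03774119, -0.1484953 ,  0.11453226,  0.04484559,  0.00349248,
       -0.05896532]), 'joint_torque': array([-2.06137083e-03, -5.83274388e+01,  2.93290973e+01,  7.00113907e+00,
        8.76257167e-03, -1.30084832e-04]), 'tcp_pos': array([ 0.26940807, -0.61853833,  0.22584817]), 'eef_rot': array([  6.26108869,  89.92954968, 119.793672  ]), 'contact_force': array([ 0.06690845, -0.06558589, -0.53703869]), 'moment': array([ 0.03000352, -0.03499894,  0.02960925]), 'gripper_width': 0.08788687568039194}
```

```bash
sed -i 's/np.array(c\["rotation"\])/RR(c["rotation"])/g; 2a from scipy.spatial.transform import Rotation\ndef RR(e): return Rotation.from_euler("xyz",e,degrees=True).as_matrix()' h.py
python3 - <<'E'
from h import *
print(np.round(RR(sensors.get_state()["eef_rot"]),3))
print(proj(load("scene0"),[0.27,-0.619,0.227]),proj(load("side0"),[0.27,-0.619,0.227]),proj(load("wrist0"),[0.27,-0.619,0.227]))
E
```

```text
[[-0.001 -0.917 -0.399]
 [ 0.001 -0.399  0.917]
 [-1.     0.     0.001]]
[[59.8907229  70.97641993]] [[372.99989562  49.04430431]] [[248.27186774 249.23251861]]
```

View pics/scene0.png

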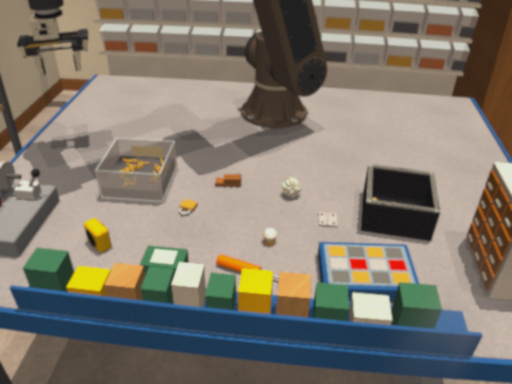

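View pics/side0.png

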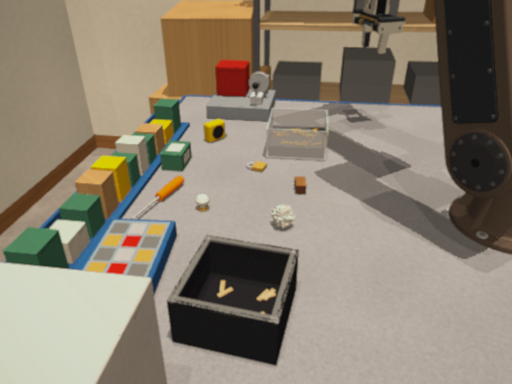

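View pics/wrist0.png

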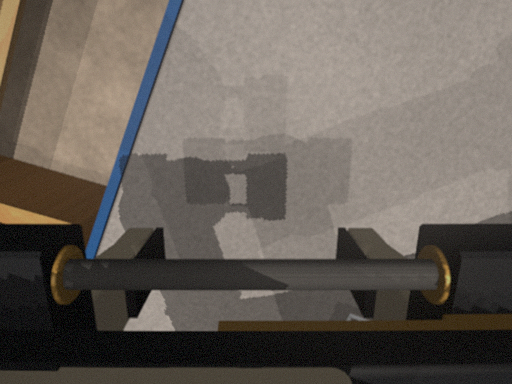

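Scene shows the paper ball at (290,187), offcut (229,181), knob (270,237), waste bin (400,200). In side, the ball is at (283,216), offcut (300,185), knob (202,201) and bin (240,290). The wrist view shows only the empty counter.

```bash
python3 - <<'E'
from h import *
S,D=load("scene0"),load("side0")
def tri(p,q):
    o1,d1=ray(S,p);o2,d2=ray(D,q);d1=d1[0];d2=d2[0]
    s=np.linalg.lstsq(np.c_[d1,-d2],o2-o1,rcond=None)[0]
    a,b=o1+s[0]*d1,o2+s[1]*d2; return (a+b)/2,np.linalg.norm(a-b)
def blob(c,box,kind):
    x0,y0,x1,y1=box; im=c["image"][y0:y1,x0:x1]; h=cv2.cvtColor(im,cv2.COLOR_RGB2HSV).astype(int); f=im.astype(int)
    if kind=="brown": m=(h[...,1]>120)
    else: 
        m=(f.min(2)>np.median(f.min(2))+18)|((f[...,0]-f[...,2]>22))
    n,l,s,ce=cv2.connectedComponentsWithStats(m.astype(np.uint8)); i=1+np.argmax(s[1:,4]); 
    return ce[i]+[x0,y0],s[i]+[x0,y0,0,0,0],(l==i),(x0,y0)
for nm,bs,bd,k,z in(("ball",(272,170,310,206),(262,198,304,236),"w",.024),("off",(208,168,250,194),(288,170,315,198),"brown",.013),("knob",(258,224,284,250),(190,188,216,214),"w",.017)):
    a=blob(S,bs,k);b=blob(D,bd,k)
    print(nm,a[0],a[1],b[0],b[1],"tri",tri(a[0],b[0]),"pl",plane(S,a[0],z)[0],plane(D,b[0],z)[0])
for n,c,b in(("S",S,(195,120,320,260)),("D",D,(180,150,330,250))):
    im=c["image"][b[1]:b[3],b[0]:b[2],::-1]; cv2.imwrite(f"pics/crop{n}.png",cv2.resize(im,None,fx=5,fy=5,interpolation=cv2.INTER_NEAREST)[:600,:800])
    b=(350,150,450,250) if n=="S" else (165,225,310,360)
    im=c["image"][b[1]:b[3],b[0]:b[2],::-1]; cv2.imwrite(f"pics/bin{n}.png",cv2.resize(im,None,fx=4,fy=4,interpolation=cv2.INTER_NEAREST)[:600,:800])
E
```

```text
ball [290.64710485 186.8028169 ] [ 272  170   38   36 1278] [283.16861827 215.70257611] [271 203  25  26 427] tri (array([0.48439983, 0.08236443, 0.02520977]), np.float64(0.0010885249886303965)) pl [0.48188746 0.08207764 0.024     ] [0.48476338 0.08141484 0.024     ]
off [228.52301255 180.35146444] [216 175  25  11 239] [299.87261146 184.35031847] [295 177  11  17 157] tri (array([ 0.45771039, -0.08813398,  0.01086105]), np.float64(0.0024321312777269653)) pl [ 0.4588672 -0.0883981  0.013    ] [ 0.45808118 -0.08221891  0.013     ]
knob [270.66413374 236.39969605] [258 224  26  26 658] [202.50643777 202.6695279 ] [195 194  16  19 233] tri (array([0.67785413, 0.04529596, 0.0170017 ]), np.float64(0.00020661904210211832)) pl [0.67798008 0.04535841 0.017     ] [0.67783035 0.04513508 0.017     ]
```

View pics/cropS.png

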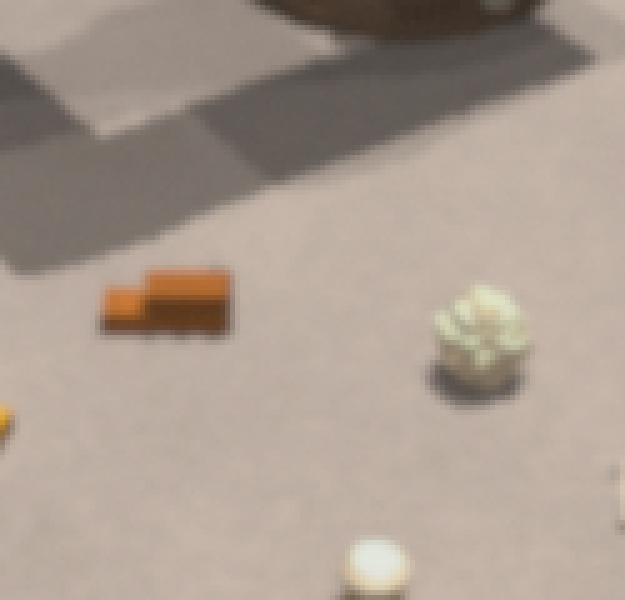

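View pics/cropD.png

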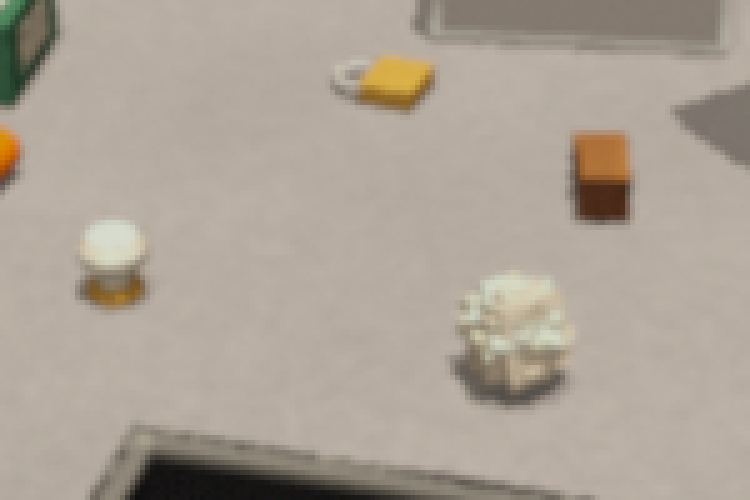

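View pics/binS.png

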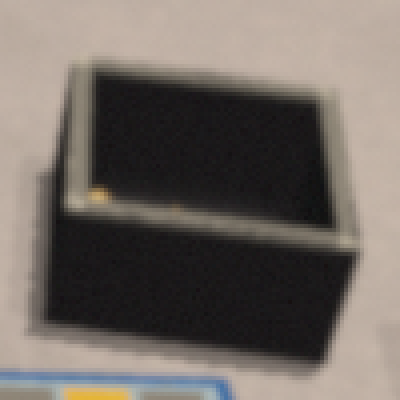

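View pics/binD.png

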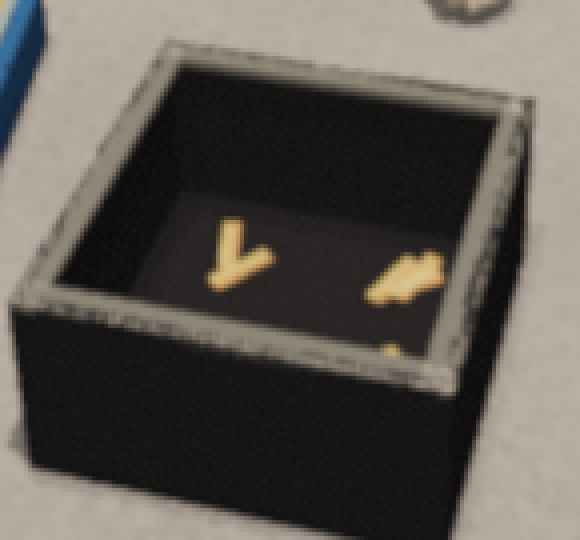

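```bash
python3 - <<'E'
from h import *
S,D=load("scene0"),load("side0")
r=plane(S,[[368.7,166.2],[434.5,173],[439.2,211.7],[366.7,202.5]],.09);print("rimS",r.round(3).tolist(),r.mean(0))
r=plane(D,[[207.5,235.5],[297.5,250],[278,322.5],[168,300.7]],.09);print("rimD",r.round(3).tolist(),r.mean(0))
f=lambda a:np.array(a)/5+[195,120]
r=plane(S,f([(147,271),(231,270),(231,304),(147,304)]),.026);print("top",r.round(3).tolist(),r.mean(0))
r=plane(S,f([(105,290),(147,290),(145,318),(103,318)]),.013);print("step",r.round(3).tolist(),r.mean(0))
g=lambda a:np.array(a)/5+[180,150]
r=plane(D,g([(574,134),(627,134),(631,180),(576,180)]),.026);print("topD",r.round(3).tolist(),r.mean(0))
print("ballS",plane(S,f([(435,330),(530,330),(482,337)]),.024)) 
s=sensors.get_state();print(s["tcp_pos"],s["time_s"])
E
```

```text
rimS [[0.455, 0.28, 0.09], [0.463, 0.448, 0.09], [0.627, 0.427, 0.09], [0.614, 0.262, 0.09]] [0.53985146 0.3542972  0.09      ]
rimD [[0.607, 0.264, 0.09], [0.443, 0.281, 0.09], [0.459, 0.447, 0.09], [0.625, 0.431, 0.09]] [0.5333719  0.35569303 0.09      ]
top [[0.45, -0.101, 0.026], [0.442, -0.056, 0.026], [0.475, -0.051, 0.026], [0.481, -0.096, 0.026]] [ 0.46196637 -0.07597367  0.026     ]
step [[0.452, -0.124, 0.013], [0.449, -0.101, 0.013], [0.476, -0.098, 0.013], [0.479, -0.121, 0.013]] [ 0.464003   -0.11115865  0.013     ]
topD [[0.472, -0.096, 0.026], [0.446, -0.1, 0.026], [0.441, -0.054, 0.026], [0.468, -0.05, 0.026]] [ 0.4569766  -0.07488179  0.026     ]
ballS [[0.48131378 0.05903578 0.024     ]
 [0.47448084 0.10932512 0.024     ]
 [0.48434368 0.08419398 0.024     ]]
[ 0.26940807 -0.61853833  0.22584817] 0.15
```

Bin centre is (0.536, 0.355); the rim measures about 0.166 m a side against 0.170 given. The ball is at (0.483, 0.083), and its tri height of 25 mm against 24 agrees. The offcut is at (0.461, -0.087) with its +x at -81°, and the knob at (0.678, 0.045). First move: over to the ball with the jaws turned to 189°.

```bash
cat >> h.py <<'E'
def go(t,ang=None):
    s=sensors.get_state();R=RR(s["eef_rot"]);d=R.T@(np.array(t)-s["tcp_pos"])
    a=np.degrees(np.arctan2(R[1,2],R[0,2]))
    print("t",s["time_s"],"tcp",s["tcp_pos"].round(4),"jaw",round(a,2),"xdir",R[:,0].round(3),"shift cm",(d*100).round(2), "turn",None if ang is None else round((a-ang+180)%360-180,1),"w",s["gripper_width"],"F",s["contact_force"].round(1))
E
python3 -m handwheel '[0,-2,2.4,-4, 0,-6,7,-12, 0,-10,11.8,-20, 0,-14,16.5,-28, 0,-18,21.2,-36, 0,-22,25.9,-44, 0,-26,30.6,-52, 0,-30,35.3,-60, 0,-34,40,-68, 0,-38,44.7,-75.5]' 8.7 10
python3 -c "
from h import *
go((.483,.083,.12),-171)"
```

```text
time_s: 1.4
tcp_pos: [0.4395, -0.0552, 0.2269]
eef_rot: [-171.9, 89.9, 17.4]
contact_force: [1.9, -0.0, -0.7]
gripper_width: 0.0866
t 1.4 tcp [ 0.4395 -0.0552  0.2269] jaw -170.69 xdir [ 0.001  0.    -1.   ] shift cm [ 10.69 -12.93  -6.52] turn 0.3 w 0.08664438229908894 F [ 1.9 -0.  -0.7]
```

```bash

python3 -m handwheel '[0,-4,-2,0, 0,-8,-4,0, 0,-11,-5.5,0, 3,-12.9,-6.5,0, 6,-12.9,-6.5,0, 8,-12.9,-6.5,0, 9,-12.9,-6.5,0, 9,-12.9,-6.5,0, 9,-12.9,-6.5,0, 9,-12.9,-6.5,0]' 8.7 10
python3 -c "
from h import *
snap('wrist','w1');snap('side','s1')
go((.483,.083,.006),-171)"
```

```text
time_s: 2.65
tcp_pos: [0.4838, 0.0805, 0.1374]
eef_rot: [-160.8, 89.9, 28.3]
contact_force: [-0.0, -0.7, -1.0]
gripper_width: 0.0872
t 2.75 tcp [0.4836 0.0805 0.1372] jaw -170.97 xdir [ 0.001  0.001 -1.   ] shift cm [13.12 -0.26  0.04] turn 0.0 w 0.08680264078510715 F [-0.2 -0.4 -0.5]
```

View pics/w1.png

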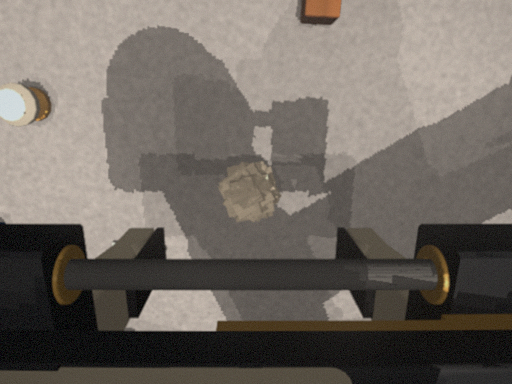

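View pics/s1.png

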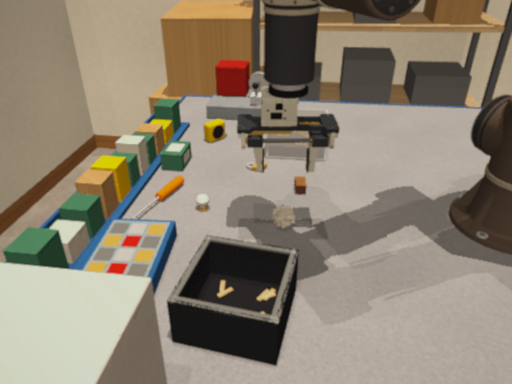

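Wrist: the ball is at (249,192) between the fingers, with the offcut's end at (321,10) and the knob at (20,104). Side agrees.

```bash

python3 -c "
from h import *
c=load('w1');print(plane(c,[[249,192]],.024),plane(c,[[301,22],[338,24]],.013))
go((.483,.083,.006))"
```

```text
[[0.48278635 0.08397316 0.024     ]] [[ 0.46414062 -0.05316086  0.013     ]
 [ 0.43574678 -0.05634226  0.013     ]]
t 2.75 tcp [0.4836 0.0805 0.1372] jaw -170.97 xdir [ 0.001  0.001 -1.   ] shift cm [13.12 -0.26  0.04] turn None w 0.08680264078510715 F [-0.2 -0.4 -0.5]
```

```bash

python3 -m handwheel '[2,-0.3,0,0, 5,-0.3,0,0, 8,-0.3,0,0, 10,-0.3,0,0, 11.5,-0.3,0,0, 12.5,-0.3,0,0, 12.9,-0.3,0,0, 12.9,-0.3,0,0, 12.9,-0.3,0,0, 12.9,-0.3,0,0]' 8.7 8 &&
python3 -m handwheel '[0,0,0,0, 0,0,0,0, 0,0,0,0, 0,0,0,0, 0,0,0,0, 0,0,0,0, 0,0,0,0, 0,0,0,0, 0,0,0,0, 0,0,0,0]' 3 8
python3 -c "
from h import *
go((.483,.083,.22),-171)"
```

```text
time_s: 4.0
tcp_pos: [0.4831, 0.0835, 0.008]
eef_rot: [-156.5, 89.9, 32.5]
contact_force: [-0.2, -0.3, -0.6]
gripper_width: 0.0871
time_s: 5.25
tcp_pos: [0.4829, 0.0833, 0.0076]
eef_rot: [-130.6, 90.0, 58.5]
contact_force: [0.2, -0.5, -0.4]
gripper_width: 0.0511
t 5.25 tcp [0.4829 0.0833 0.0076] jaw -170.97 xdir [ 0.  0. -1.] shift cm [-2.124e+01  3.000e-02 -1.000e-02] turn 0.0 w 0.05106722240146014 F [ 0.2 -0.5 -0.4]
```

Held at 51 mm. I'll lift it and carry it above the bin.

```bash

python3 -m handwheel '[-3,0,0,0, -8,0,0,0, -13,0,0,0, -17,-2,-0.7,0, -17,-7,-2.5,0, -17,-12,-4.3,0, -17,-17,-6.1,0, -17,-22,-7.9,0, -17,-26,-9.3,0, -17,-29,-10.3,0]' &&
python3 -m handwheel '[0,0,0,0, 0,0,0,0, 0,0,0,0, 0,0,0,0, 0,0,0,0, 0,0,0,0, 0,0,0,0, 0,0,0,0, 0,0,0,0, 0,0,0,0]'
python3 -c "
from h import *
snap('side','s2');snap('scene','c2')
go((.54,.385,.05),-171)"
```

```text
time_s: 6.5
tcp_pos: [0.5389, 0.3876, 0.1769]
eef_rot: [38.1, 90.0, -132.8]
contact_force: [0.6, 0.2, 0.4]
gripper_width: 0.0512
time_s: 7.75
tcp_pos: [0.539, 0.3859, 0.1776]
eef_rot: [107.2, 90.0, -63.7]
contact_force: [-0.4, -0.7, -0.2]
gripper_width: 0.0506
t 7.85 tcp [0.539  0.3859 0.1775] jaw -170.96 xdir [-0. -0. -1.] shift cm [12.75  0.1  -0.08] turn 0.0 w 0.05095574361111152 F [ 0.1 -0.   0.8]
```

View pics/s2.png

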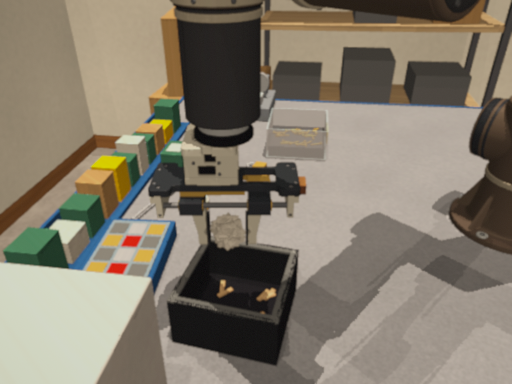

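View pics/c2.png

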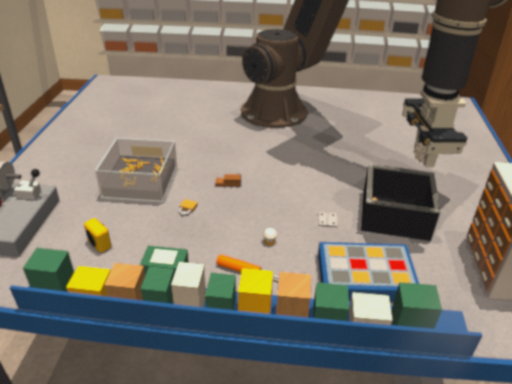

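The ball is held above the bin in both views (side (228,232), scene (428,150)). Next: lower it to TCP z≈0.045, where the body stays above the rim, and release it.

```bash

python3 -m handwheel '[2,0,0,0, 5,0,0,0, 8,0,0,0, 10,0,0,0, 12,0,0,0, 13,0,0,0, 13.2,0,0,0, 13.2,0,0,0, 13.2,0,0,0, 13.2,0,0,0]' &&
python3 -m handwheel '[0,0,0,0, 0,0,0,0, 0,0,0,0, 0,0,0,0, 0,0,0,0, 0,0,0,0, -2,0,0,0, -5,0,0,0, -9,0,0,0, -13,0,0,0]' 6.8
python3 -c "
from h import *
snap('side','s3')
go((.460,-.082,.15),-171)"
```

```text
time_s: 9.1
tcp_pos: [0.5393, 0.3861, 0.0462]
eef_rot: [-140.2, 89.9, 48.9]
contact_force: [-0.4, -1.3, -0.5]
gripper_width: 0.0511
time_s: 10.35
tcp_pos: [0.5389, 0.3857, 0.1767]
eef_rot: [45.6, 90.0, -125.4]
contact_force: [0.6, 0.9, -0.5]
gripper_width: 0.0677
t 10.4 tcp [0.5412 0.3874 0.1833] jaw -170.91 xdir [ 0.006  0.005 -1.   ] shift cm [ 3.05 45.07 15.46] turn 0.1 w 0.06809195192044214 F [2.3 0.8 5.9]
```

View pics/s3.png

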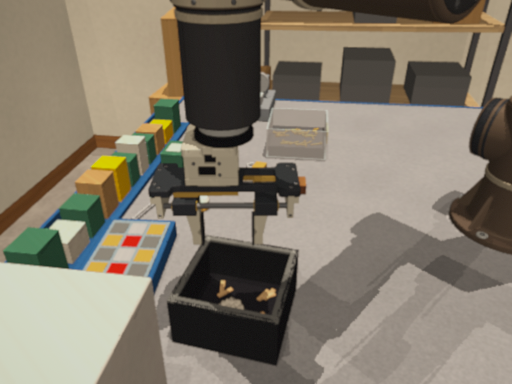

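The ball is in the waste bin (side (232,303), near its +y side). Now to the offcut.

```bash

python3 -m handwheel '[0,2.5,0.8,0, 0,7.5,2.5,0, 0,13,4.3,0, 0,18.5,6.2,0, 0,24,8,0, 0,29.5,9.8,0, 0,35,11.7,0, 0,40,13.4,0, 0,43.5,14.6,0, 0,45.1,15.1,0]' 8.7 &&
python3 -m handwheel '[1,0,0,0, 2,0,0,0, 3,0,0,0, 3,0,0,0, 3,0,0,0, 3,0,0,0, 3,0,0,0, 3,0,0,0, 3,0,0,0, 3,0,0,0]'
python3 -c "
from h import *
snap('wrist','w4')
go((.460,-.082,.006),-171)"
```

```text
time_s: 11.65
tcp_pos: [0.4602, -0.0848, 0.1757]
eef_rot: [-170.2, 90.0, 18.7]
contact_force: [0.2, 0.7, -0.6]
gripper_width: 0.0872
time_s: 12.9
tcp_pos: [0.4608, -0.0833, 0.1456]
eef_rot: [-164.4, 90.0, 24.6]
contact_force: [-0.0, -0.0, -0.2]
gripper_width: 0.087
t 12.95 tcp [ 0.4608 -0.0833  0.1456] jaw -170.97 xdir [ 0.  0. -1.] shift cm [13.96 -0.14  0.06] turn 0.0 w 0.08714232580887234 F [-0.2 -0.3  0.4]
```

View pics/w4.png

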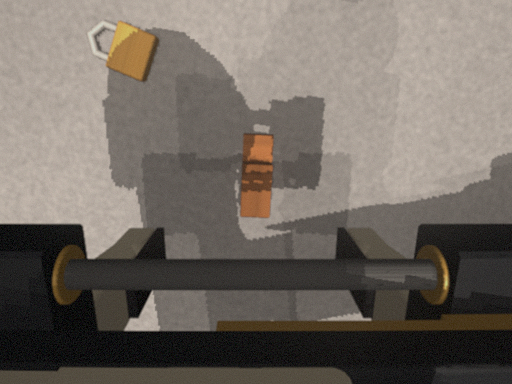

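Wrist: the offcut lies between the fingers. Its step end is at rows 133 and up, its full end at (256,217), and its long axis is nearly vertical in the image.

```bash

python3 -c "
from h import *
c=load('w4');print(plane(c,[[241,217],[270,217]],.026),plane(c,[[244,133],[273,134]],.013))
print(plane(c,[[258,165]],.013))
p=plane(c,[[255.5,217]],.026)[0];q=plane(c,[[258.5,133.5]],.013)[0];d=q-p;print(np.hypot(*d[:2]),np.degrees(np.arctan2(d[1],d[0])),(p+q)/2)
u=d[:2]/np.hypot(*d[:2]);g=(p+q)[:2]/2-.005*u;print(g)
go((*g,.006),-171)"
```

```text
[[ 0.46270259 -0.05462346  0.026     ]
 [ 0.43761588 -0.05862335  0.026     ]] [[ 0.47125703 -0.12573722  0.013     ]
 [ 0.44657808 -0.12881468  0.013     ]]
[[ 0.45486498 -0.10015594  0.013     ]]
0.07119101194303058 -82.92951146339719 [ 0.45454108 -0.09194891  0.0195    ]
[ 0.45392563 -0.08698694]
t 12.95 tcp [ 0.4608 -0.0833  0.1456] jaw -170.97 xdir [ 0.  0. -1.] shift cm [13.96  0.26  0.73] turn 0.0 w 0.08714232580887234 F [-0.2 -0.3  0.4]
```

```bash

python3 -m handwheel '[2,0.2,0.6,1, 5,0.2,0.6,1, 8,0.2,0.6,1, 10,0.2,0.6,1, 12,0.2,0.6,1, 13.2,0.2,0.6,1, 13.7,0.2,0.6,1, 13.8,0.2,0.6,1, 13.8,0.2,0.6,1, 13.8,0.2,0.6,1]' 8.7 15 &&
python3 -m handwheel '[0,0,0,0, 0,0,0,0, 0,0,0,0, 0,0,0,0, 0,0,0,0, 0,0,0,0, 0,0,0,0, 0,0,0,0, 0,0,0,0, 0,0,0,0]' 1.5 15
python3 -c "
from h import *
go((.52,.33,.18),-171)"
```

```text
time_s: 14.2
tcp_pos: [0.4555, -0.0861, 0.0081]
eef_rot: [-175.8, 89.9, 12.3]
contact_force: [-0.3, 0.1, -0.6]
gripper_width: 0.0872
time_s: 15.45
tcp_pos: [0.4551, -0.0862, 0.0075]
eef_rot: [25.5, 90.0, -146.5]
contact_force: [0.9, 0.7, -0.5]
gripper_width: 0.0256
t 15.45 tcp [ 0.4551 -0.0862  0.0075] jaw -171.96 xdir [-0. -0. -1.] shift cm [-17.25 -40.3  -12.24] turn -1.0 w 0.02560487225881768 F [ 0.9  0.7 -0.5]
```

Held at 25.6 mm (26 given). Lifting and carrying it over the bin.

```bash

python3 -m handwheel '[-2,0,0,0, -6,0,0,0, -10,0,0,0, -14,0,0,0, -17,-2,-0.7,0, -18,-6,-2.1,0, -18,-10,-3.4,0, -18,-15,-5.1,0, -18,-20,-6.8,0, -18,-25,-8.5,0]' &&
python3 -m handwheel '[0,-4.5,-1.6,0, 0,-9,-3.1,0, 0,-13,-4.5,0, 0,-15.1,-5.2,0, 0,-15.1,-5.2,0, 0,-15.1,-5.2,0, 0,-15.1,-5.2,0, 0,-15.1,-5.2,0, 0,-15.1,-5.2,0, 0,-15.1,-5.2,0]'
python3 -c "
from h import *
snap('side','s5');snap('wrist','w5')
go((.535,.33,.062),-171)"
```

```text
time_s: 16.7
tcp_pos: [0.5043, 0.1749, 0.1876]
eef_rot: [-122.0, 90.0, 66.1]
contact_force: [1.4, 0.1, 0.1]
gripper_width: 0.0258
time_s: 17.95
tcp_pos: [0.5348, 0.3299, 0.1877]
eef_rot: [-126.9, 90.0, 61.2]
contact_force: [-0.1, -0.4, 0.1]
gripper_width: 0.0261
t 18.05 tcp [0.5347 0.33   0.1876] jaw -171.97 xdir [ 0.  0. -1.] shift cm [ 1.256e+01  1.000e-02 -2.000e-02] turn -1.0 w 0.02584033470346298 F [-0.8 -0.6  1.4]
```

View pics/s5.png

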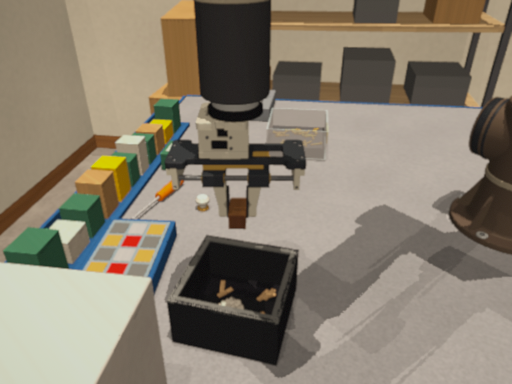

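View pics/w5.png

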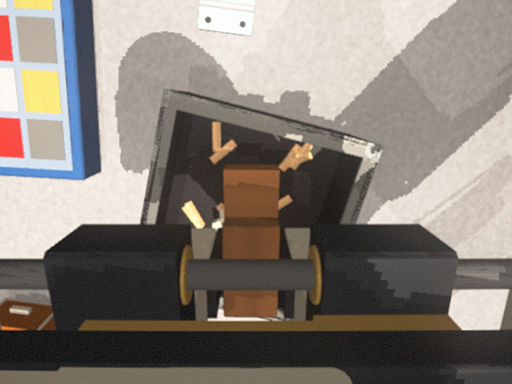

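Offcut held centred over the bin (side (238,213); wrist shows it inside the rim with margin). Lower and release.

```bash

python3 -m handwheel '[2,0,0,0, 5,0,0,0, 8,0,0,0, 10,0,0,0, 11.5,0,0,0, 12.3,0,0,0, 12.5,0,0,0, 12.5,0,0,0, 12.5,0,0,0, 12.5,0,0,0]' &&
python3 -m handwheel '[0,0,0,0, 0,0,0,0, 0,0,0,0, 0,0,0,0, 0,0,0,0, 0,0,0,0, -2,0,0,0, -5,0,0,0, -9,0,0,0, -14,0,0,0]' 4.5 && python3 -m handwheel '[-4,0,0,0, -8,3,0,0, -10,6,0,0, -10,10,0,0, -10,14,0,0, -10,18,0,0, -10,20,0,0, -10,20,0,0, -10,20,0,0, -10,20,0,0]'
python3 -c "
from h import *
snap('side','s6');snap('scene','c6')
go((.535,.33,.062),-171)"
```

```text
time_s: 19.3
tcp_pos: [0.5349, 0.3302, 0.0631]
eef_rot: [-141.7, 90.0, 46.4]
contact_force: [-1.1, -0.6, -0.7]
gripper_width: 0.0258
time_s: 20.55
tcp_pos: [0.5342, 0.3296, 0.203]
eef_rot: [35.5, 89.9, -136.5]
contact_force: [0.5, 1.1, 1.1]
gripper_width: 0.0449
time_s: 21.8
tcp_pos: [0.5627, 0.1329, 0.3024]
eef_rot: [-11.9, 90.0, 176.2]
contact_force: [-0.1, 0.6, 0.7]
gripper_width: 0.0452
t 21.9 tcp [0.5626 0.1328 0.3024] jaw -171.91 xdir [-0. -0. -1.] shift cm [ 24.04 -19.91  -0.05] turn -0.9 w 0.045217195969480456 F [ 0.9 -0.2  0.1]
```

View pics/s6.png

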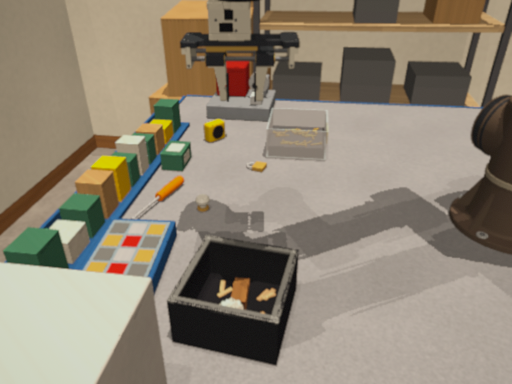

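View pics/c6.png

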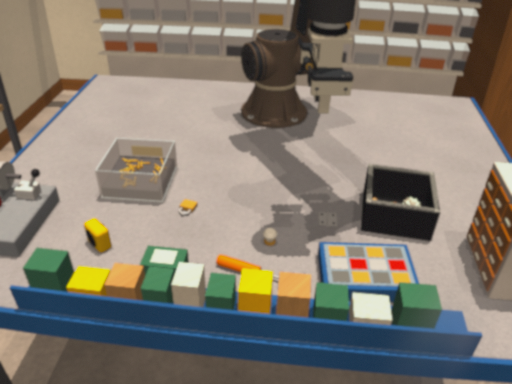

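Both pieces are in the waste bin (side: offcut (240,289), ball (232,305); scene: ball (412,202)). The knob is still at scene (270,237) and side (203,202). The arm is clear and still, so I'm handing in.

```bash
python3 -c "
from h import *
print(workorder.close_job())"
```

```text
the job is handed in; nothing more can be done
None
```

I put the paper ball, then the wooden offcut, into the black waste bin and handed the job in at about 22 s of the 58 s allowed.

**Final pictures:** both pieces lie inside the waste bin. The clear screw bin looks unchanged, and the knob stands at the same pixels as before, about (270,237) in scene and (203,202) in side. The gripper is empty and raised clear at z = 0.30 m.

**Forces:** at the end of each move the measured force was only a few newtons. The grips closed at 51 mm on the ball and 25.6 mm on the offcut, close to the given 52 and 26 mm.

**Disagreements:**
- The offcut's position differed by about 6–8 mm between the first views and the wrist view. I gripped close to the wrist value, and the grasp held.
- The bin rim measured about 166 mm a side instead of 170 mm. The two views put its centre 6–7 mm apart in x. Both were within the placing margin.

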